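# Pack the shoe-repair box

### The arm

A 6-joint arm with a two-finger parallel gripper is mounted at the origin on the work surface. World frame = base frame: x ahead of the robot, y to its left, z up, the work surface at z = 0. Lengths are in m, angles in rad, forces in N, time in s.
With the tool pointing down it reaches from about 0.425 to 0.95 m from the base axis. Payload 3.5 kg.
Tool frame: the origin (TCP) lies between the finger pads; the fingertips stand 14 mm ahead of it and the grasp point (between the pads) lies 5 mm behind it (ctrl.tip_extent is the distance from the TCP to the fingertips, in m); x points along the fingers, z is the direction in which the jaws open and shut, and the axes are right-handed (so a half turn about x gives the same grasp; the last joint's range is limited). The gripper opens to 85 mm and grips with 20 to 120 N. Pads are 22 mm wide; open, the fingers measure 114 mm over their backs; the gripper's body (76 mm by 85 mm) begins 54 mm behind the grasp point. The pads swing forward as they close: fully open they stand 13 mm farther back than shut.
Start: joints at [1.16, 0.286, 1.577, -0, 1.279, -0.15], TCP at [0.174, 0.652, 0.245] pointing down, gripper open.
Joint ranges: [-2.77, 2.77], [-0.9, 2.22], [0.21, 2.48], [-1.53, 4.67], [0.24, 2.81], [-2.84, 2.84]. Speed limits (rad/s): [2.79, 2.79, 3.14, 3.14, 3.14, 3.14].

### API

Orientations are given as a unit quaternion [x, y, z, w].
In Python, from plant import ctrl gives the robot as it stands.
- The arm moves only by the tool move_arm, never from a script. Its argument "commands" is one flat list of numbers, 4 for each row, row after row: the shift along the tool's x, y, z in units of 25 mm (1.0 is 25 mm), then the turn about the tool's x in units of 5 degrees (1.0 is 5 degrees). A call has 1 to 20 rows; each row shifts and turns the commanded pose from where the row before left it, along the tool's axes as they then stand; what a row does not reach is not made up. A row lasts 1/8 s, in which the tool goes at most 62.5 mm and 10.7 degrees, less where a joint would pass 70% of its speed; a pose out of reach is approached as far as the arm can. A call is refused whole if a number of a shift passes 1 or a number of a turn 1, either way. A call with a gripper value outside its range is refused whole. "jaw" is the finger opening in mm, from 0 to 85.4, set as the call begins (left out, the last holds). The fingers move at their own pace and stop on an object; "force" is the grip in N (left out, the last holds). Time passes only in rows, so rows that do not move let the fingers close. It gives the time, the measured TCP pose, the force and the opening at its end, in the units of the state.
- ctrl.get_state(): the state, without advancing time (a new reading comes with each control period).
- ctrl.read_camera(name): name is "side" or "top" or "wrist"; returns the picture (400x640x3 uint8, red, green, blue); there is no depth.
- ctrl.get_calibration(name): a dict with "camera_matrix" (3x3 intrinsics, pixels), "k1" (the pictures are not rectified: a ray, as slopes to the right and down, at radius r is drawn at 1 + k1 r^2 times it, then the intrinsics apply), "camera_from_world" (4x4, takes a point from world to camera coordinates); the wrist camera has in their place "mount" (4x4, takes a point from camera to tool coordinates, whose origin is the TCP and whose axes are the tool frame's). Camera axes: x right, y down, z forward; pixel columns grow to the right and rows downward; lengths in m; the calibration is good to about 2 mm. A picture is of the moment at which its call begins: read the wrist's pose just before it. get_calibration takes no time and is no camera call.
- ctrl.sign_off(): hands the job in, once; it reports no verdict.
The state is a dict: "time": time; "qpos": joint angles; "dq": joint speeds; "joint_efforts": joint torques, N m; "eef_pos": TCP position; "tcp_rot": TCP orientation; "contact_force": force on the tool from outside, world axes, zero at the start; "wrist_torque": the same for the moment, N m; "opening": opening from 0.0 (shut) to 1.0 (fully open).
Only numpy, scipy, OpenCV 4.12 (cv2) and the standard library are available. Lean on these libraries where they do the work, as an engineer would, in place of code of your own. Each camera call takes 0.05 s, during which the arm holds its last target.

### The job

Pack the shoe-repair box: from the bench, stand one of the two large heels in the middle of each square mat in the box and the large tin in the middle of the round mat, all sitting flat, then lower the lid fully shut. Leave the small heel and the small tin where they lie.

Things in the scene. Friction and masses are not known exactly. Their poses are not given: they have to be found in the camera images.
- box: Plywood box fixed to the bench, 155 (x) by 285 (y) by 56 mm high, walls and floor 6 mm. Two full-height 6 mm dividers make a row of three compartments along its y, each 143 (x) by 87 mm (y) inside, 93 mm apart. Origin: centre of the underside; z up; x points from the robot to the lid's hinge.
- lid (a joint): Angle of the box's wooden lid, rad: 0 shut flat on the rim, 1.57 upright, at most 1.85 (leaning away from the robot); starts open. Hinge line along the box's y at its x = +77.5, z = 56.5 mm. Lid 155 mm from hinge to free edge, 285 long, 8 thick. It stays where left; about 4 N at the free edge moves it. A knob stands 45 mm off the outer face, halfway along, 30 mm from the free edge.
- mat_square_1: Grey mat, 80 by 76 mm and 4 mm thick, rectangular (nearly square), fixed on the floor of one compartment of the box and turned like the box: the place of one large heel. Origin: centre of its underside, 6 mm above the box's underside; it lies 10 mm from the compartment's middle towards the robot.
- mat_square_2: The second mat of the same kind, in another compartment: the place of the other large heel (either heel may go on either).
- mat_round: Round grey mat, 76 mm across and 4 mm thick, fixed on the floor of the third compartment: the place of the large tin. Origin: centre of its underside, 6 mm above the box's underside.
- heel_1: Large heel block for a shoe: D-shaped seen from above, dark rubber below and wood above, 60 mm long (x), 52 mm wide (y, flat parallel sides), 34 mm high, some 90 g. Origin: centre of the underside (of the 60 by 52 mm outline); z up; its straight end faces its -x, its round end +x.
- heel_2: Second large heel block, the same as the first.
- tin: Large round metal tin with a shut lid, 60 mm across, 26 mm high, some 140 g. Origin: centre of the underside; z up.
- small_heel: Small heel block of the same shape and material as the large ones, 44 mm long (x), 38 mm wide (y), 28 mm high. Does not belong in the box. Origin: centre of the underside.
- small_tin: Small round tin of the same kind, 40 mm across, 26 mm high. Does not belong in the box. Origin: centre of the underside.
Not all that is in view belongs to the job. Leave any green look-alike of the heel_1 alone.

How it is judged:
On the way, in this order (a step that is already met when the one before it is completed fails the run):
1. both large heels stand on the square mats and the large tin on the round mat, released, with the lid still open (((horizontal distance between heel_1 and mat_square_1 below 0.015 m and horizontal distance between heel_2 and mat_square_2 below 0.015 m) or (horizontal distance between heel_1 and mat_square_2 below 0.015 m and horizontal distance between heel_2 and mat_square_1 below 0.015 m)) and horizontal distance between tin and mat_round below 0.015 m and z of heel_1 in the frame of box between 0.006 and 0.015 m and angle between each of heel_1, heel_2, tin's own z axis and vertical below 0.12 rad and linear speed of each of heel_1, heel_2, tin below 0.02 m/s and contact force between the fingers and heel_1 below 0.3 N and z of heel_2 in the frame of box between 0.006 and 0.015 m and contact force between the fingers and heel_2 below 0.3 N and z of tin in the frame of box between 0.006 and 0.015 m and contact force between the fingers and tin below 0.3 N and value of joint lid above 0.6 rad), for 0.2 s.
2. the lid is shut (value of joint lid below 0.05 rad), for 0.2 s.
At the end, for the whole second after the job is handed in: One large heel on each square mat and the large tin on the round mat, each centred within 15 mm, flat on its mat, released and at rest; the lid shut to within 0.05 rad; the small heel and the small tin within 20 mm of where they were (((horizontal distance between heel_1 and mat_square_1 below 0.015 m and horizontal distance between heel_2 and mat_square_2 below 0.015 m) or (horizontal distance between heel_1 and mat_square_2 below 0.015 m and horizontal distance between heel_2 and mat_square_1 below 0.015 m)) and horizontal distance between tin and mat_round below 0.015 m and z of heel_1 in the frame of box between 0.006 and 0.015 m and angle between each of heel_1, heel_2, tin's own z axis and vertical below 0.12 rad and linear speed of each of heel_1, heel_2, tin below 0.02 m/s and contact force between the fingers and heel_1 below 0.3 N and z of heel_2 in the frame of box between 0.006 and 0.015 m and contact force between the fingers and heel_2 below 0.3 N and z of tin in the frame of box between 0.006 and 0.015 m and contact force between the fingers and tin below 0.3 N and value of joint lid below 0.05 rad and not (distance of any of small_heel, small_tin from where it was at the start of the episode above 0.02 m)); the robot touches nothing.
It fails at once if the small heel or the small tin is moved more than 20 mm (distance of any of small_heel, small_tin from where it was at the start of the episode above 0.02 m).
It also fails if it takes over 112 s, if anything falls off the work surface, if the arm or the gripper's body presses on something with over 40 N, if the wrist force passes 120 N, or if a joint passes its speed limit or range.

## Working session

There is one attempt and no reset: what is moved stays moved. The work goes in short steps, Python scripts to look and compute and a tool call to move; the robot and the scene stay as the last step left them, time stands still between calls to the robot, and variables do not carry over. Pictures are saved under pics/ and viewed, and the job is handed in when it is done.

Besides the shell and the picture viewer there is one more tool, called after "Request:" in YAML: its name, and indented under it one key for each argument. move_arm: Moves the arm, as the interface text tells. Its arguments: {"type":"object","properties":{"commands":{"type":"array"},"jaw":{"type":"number"},"force":{"type":"number"}},"required":["commands"]}

```bash
ls; mkdir -p pics
python3 - <<'E'
from plant import ctrl
import cv2
s=ctrl.get_state();print(s)
for n in("side","top","wrist"):
    cv2.imwrite(f"pics/{n}0.png",ctrl.read_camera(n)[:,:,::-1])
    print(n,ctrl.get_calibration(n))
E
```

```text
pics
{'time': 0.0, 'qpos': array([ 1.15999129e+00,  2.87196494e-01,  1.57820408e+00, -2.94119757e-05,
        1.27861296e+00, -1.50000111e-01]), 'dq': array([-0.00052005,  0.00035295, -0.00026799, -0.0017825 , -0.00021446,
       -0.00093537]), 'joint_efforts': array([-2.10235048e-04, -4.05972612e+01, -2.92634457e+01, -1.47290311e-04,
        5.83175715e-03,  6.00945810e-06]), 'eef_pos': array([0.17377403, 0.65158622, 0.24391193]), 'tcp_rot': array([-0.43116309,  0.56151343,  0.43031749,  0.56002492]), 'contact_force': array([ 0.27608521, -1.18300196, -0.60889309]), 'wrist_torque': array([-0.05012417, -0.01014001, -0.01522251]), 'opening': 0.9961411298877269}
side {'camera_matrix': array([[374.41370785,   0.        , 319.5050022 ],
       [  0.        , 374.41370785, 196.46378021],
       [  0.        ,   0.        ,   1.        ]]), 'k1': -0.06767926481216706, 'camera_from_world': array([[ 0.85447655, -0.51932435, -0.01311647, -0.46205566],
       [-0.30751606, -0.48530298, -0.81848328,  0.2296983 ],
       [ 0.41869284,  0.7034083 , -0.5743806 ,  0.83152133],
       [ 0.        ,  
[... 370 characters left out ...]
815,  0.54709032],
       [ 0.23210654, -0.00142094, -0.97268933,  0.93910998],
       [ 0.        ,  0.        ,  0.        ,  1.        ]])}
wrist {'camera_matrix': array([[299.26653632,   0.        , 319.5681701 ],
       [  0.        , 299.26653632, 200.35496497],
       [  0.        ,   0.        ,   1.        ]]), 'k1': -0.05172140665154958, 'mount': array([[ 2.68349637e-04, -2.57443584e-01,  9.66293294e-01,
        -1.28672230e-01],
       [-9.69578038e-04, -9.66292941e-01, -2.57443221e-01,
         6.54605703e-02],
       [ 9.99999494e-01, -8.67811960e-04, -5.08916005e-04,
         7.02611129e-04],
       [ 0.00000000e+00,  0.00000000e+00,  0.00000000e+00,
         1.00000000e+00]])}
```

View pics/top0.png

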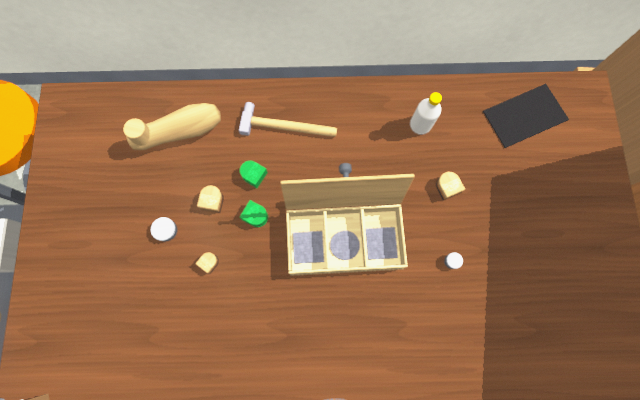

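View pics/side0.png

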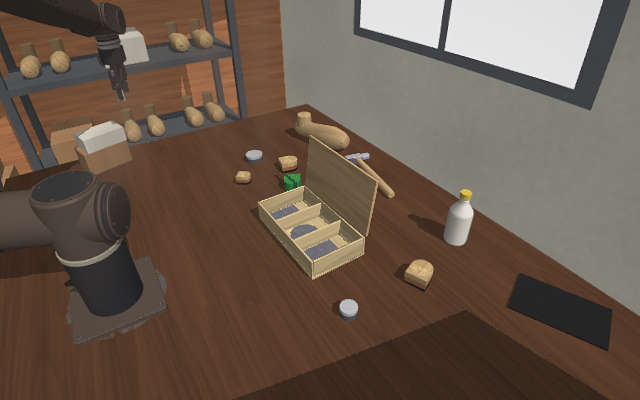

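View pics/wrist0.png

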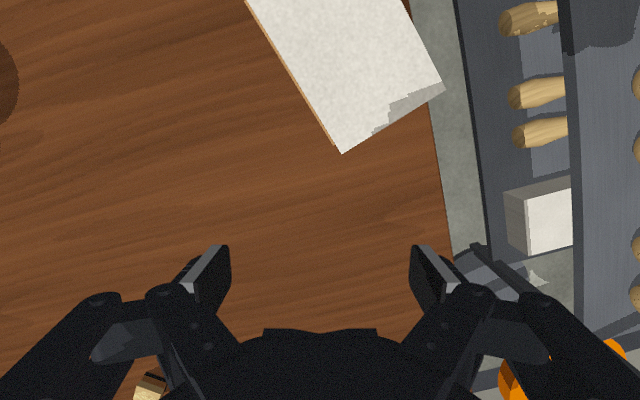

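```bash
cat > h.py <<'E'
import numpy as np, cv2
from plant import ctrl
from scipy.spatial.transform import Rotation as R
def T(n,s=None):
    c=ctrl.get_calibration(n)
    if n!="wrist": return c,c["camera_from_world"]
    W=np.eye(4);W[:3,:3]=R.from_quat(s["tcp_rot"]).as_matrix();W[:3,3]=s["eef_pos"]
    return c,np.linalg.inv(W@c["mount"])
def dist(c): return np.array([c["k1"],0,0,0,0.])
def p2w(n,uv,z,s=None):
    c,M=T(n,s); uv=np.array(uv,float).reshape(-1,1,2)
    r=uv[:,0]
    k=c["camera_matrix"]; d=(r-[k[0,2],k[1,2]])/[k[0,0],k[1,1]]
    x=d.copy()
    for _ in range(20): x=d/(1+c["k1"]*(x**2).sum(1,keepdims=True))
    ray=np.c_[x,np.ones(len(x))]@M[:3,:3]; o=-M[:3,:3].T@M[:3,3]
    t=(np.broadcast_to(z,len(x))-o[2])/ray[:,2]
    return o+ray*t[:,None]
def w2p(n,P,s=None):
    c,M=T(n,s); P=np.array(P,float).reshape(-1,3)
    return cv2.projectPoints(P,cv2.Rodrigues(M[:3,:3])[0],M[:3,3],c["camera_matrix"],dist(c))[0][:,0]
E
python3 - <<'E'
import cv2,numpy as np
from h import *
im=cv2.imread('pics/top0.png')
def crop(x,y,w,h,f,n): cv2.imwrite(n,cv2.resize(im[y:y+h,x:x+w],None,fx=f,fy=f,interpolation=cv2.INTER_CUBIC))
crop(140,150,130,130,4.6,'pics/c1.png')
crop(270,150,210,130,3.8,'pics/c2.png')
for n,uv,z in [("heelA",(210,195),.034),("heelB",(450,183),.034),("tin",(163,228),.026),("stin",(454,260),.026),("sheel",(206,261),.028),("boxcorners",[(289,272),(406,267),(400,207),(287,211)],.056)]:
    print(n,p2w("top",uv,z).round(3).tolist())
E
```

```text
heelA [[0.603, 0.301, 0.034]]
heelB [[0.621, -0.314, 0.034]]
tin [[0.522, 0.419, 0.026]]
stin [[0.424, -0.307, 0.026]]
sheel [[0.436, 0.306, 0.028]]
boxcorners [[0.401, 0.1, 0.056], [0.407, -0.18, 0.056], [0.555, -0.176, 0.056], [0.551, 0.103, 0.056]]
```

View pics/c1.png

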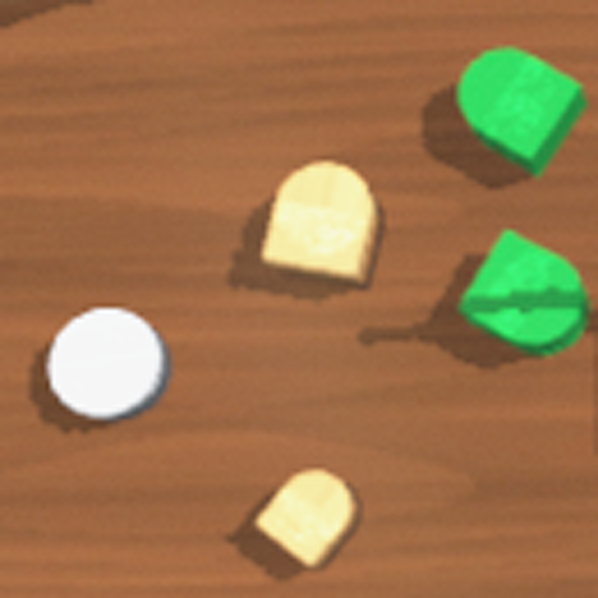

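View pics/c2.png

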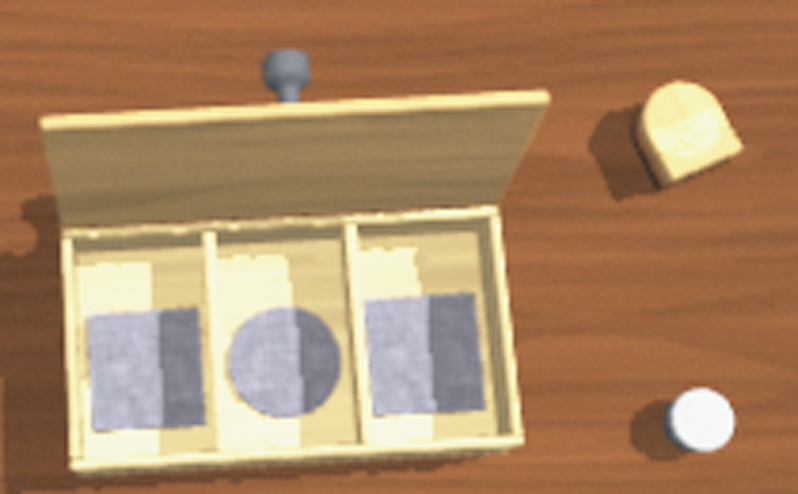

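Run:
```python
from h import *
c1=lambda p:np.array(p)/4.6+[140,150]-.4
c2=lambda p:np.array(p)/3.8+[270,150]-.4
A=p2w("top",c1([(262,262),(362,280),(376,215),(325,160),(277,195)]),.034);print("A",A.round(4).tolist())
B=p2w("top",c2([(668,187),(743,147),(715,96),(678,82),(636,125)]),.034);print("B",B.round(4).tolist())
t=p2w("top",c1([(106,362),(47,362),(165,362),(106,308),(106,418)]),.026);print("tin",t.round(4).tolist())
for m in ([(88,317),(200,308),(205,426),(93,431)],[(285,307),(285,417),(228,362),(341,362)],[(365,300),(477,293),(485,411),(373,415)]):
    w=p2w("top",c2(m),.010);print("mat",w.mean(0).round(4),w.round(4)[:,:2].tolist())
w=p2w("top",c2([(72,464),(521,440)]),.056);print(w)
w=p2w("top",c2([(62,236),(498,210)]),.056);print("back rim",w)
w=p2w("top",c2([(285,60)]),.18);print("knob",w)
# lid free edge: solve
for ang in(1.3,1.4,1.5,1.57,1.65,1.75,1.85):
    hx=.48+.0775; print(ang, w2p("top",[(hx-.155*np.cos(ang),-.04,.0565+.155*np.sin(ang))]))
print(c2((295,108)))
```

```text
A [[0.5734, 0.334, 0.034], [0.5619, 0.2785, 0.034], [0.5988, 0.272, 0.034], [0.6314, 0.3014, 0.034], [0.6117, 0.3273, 0.034]]
B [[0.5789, -0.2978, 0.034], [0.6055, -0.3508, 0.034], [0.6419, -0.3358, 0.034], [0.6525, -0.3117, 0.034], [0.6227, -0.2805, 0.034]]
tin [[0.5209, 0.4194, 0.026], [0.5216, 0.4518, 0.026], [0.5201, 0.3871, 0.026], [0.5513, 0.4214, 0.026], [0.4898, 0.4174, 0.026]]
mat [0.4673 0.0535 0.01  ] [[0.504, 0.0921], [0.5085, 0.0166], [0.4291, 0.0155], [0.4275, 0.0896]]
mat [ 0.4707 -0.0389  0.01  ] [[0.5078, -0.0406], [0.4338, -0.0376], [0.4714, -0.001], [0.4697, -0.0764]]
mat [ 0.4736 -0.1327  0.01  ] [[0.5114, -0.0946], [0.5144, -0.1703], [0.4348, -0.1701], [0.4338, -0.0959]]
[[ 0.40211176  0.10068602  0.056     ]
 [ 0.41070217 -0.18218552  0.056     ]]
back rim [[ 0.54947702  0.10602114  0.056     ]
 [ 0.56025163 -0.17841979  0.056     ]]
knob [[ 0.62251645 -0.03345541  0.18      ]]
1.3 [[350.58204015 209.20071168]]
1.4 [[350.40508636 201.8167763 ]]
1.5 [[350.16345327 194.51250402]]
1.57 [[349.95795982 189.5065801 ]]
1.65 [[349.68897105 183.94697615]]
1.75 [[349.30598158 177.31475288]]
1.85 [[348.87727756 171.12024052]]
[347.23157895 178.02105263]
```

```bash
cat > go.py <<'E'
from h import *
def plan(x,y,z,yaw=None):
    s=ctrl.get_state();M=R.from_quat(s["tcp_rot"]).as_matrix()
    d=M.T@(np.array([x,y,z])-s["eef_pos"])/.025
    cur=np.arctan2(M[1,2],M[0,2])
    o=f"t={s['time']:.2f} units xyz {d.round(2).tolist()} jawyaw {cur:.3f} tilt {M[:,0].round(3).tolist()} j6 {s['qpos'][5]:.2f} pos {s['eef_pos'].round(4).tolist()} open {s['opening']*85.4:.1f}"
    if yaw is not None:
        # turn +a about tool x (down) reduces world yaw
        a=-(yaw-cur); a=(a+np.pi/2)%np.pi-np.pi/2
        o+=f" turn {np.degrees(a)/5:.2f} (5deg units), alt {np.degrees(a-np.sign(a)*np.pi)/5:.2f}"
    print(o)
E
python3 -c "
from go import *
plan(.522,.419,.10,.0)
plan(.42,.56,.2,.0)
"
```

```text
t=0.15 units xyz [5.77, -15.86, -5.39] jawyaw 1.310 tilt [-0.001, -0.002, -1.0] j6 -0.15 pos [0.1738, 0.6517, 0.2442] open 85.6 turn 15.01 (5deg units), alt -20.99
t=0.15 units xyz [1.77, -10.46, -1.0] jawyaw 1.310 tilt [-0.001, -0.002, -1.0] j6 -0.15 pos [0.1738, 0.6517, 0.2442] open 85.6 turn 15.01 (5deg units), alt -20.99
```

Request:
move_arm:
  commands: [0.28,-0.99,-0.337,0,0.28,-0.99,-0.337,0,0.28,-0.99,-0.337,0,0.28,-0.99,-0.337,0,0.28,-0.99,-0.337,0,0.28,-0.99,-0.337,0,0.28,-0.99,-0.337,0,0.28,-0.99,-0.337,0,0.28,-0.99,-0.337,0,0.28,-0.99,-0.337,0,0.28,-0.99,-0.337,0,0.28,-0.99,-0.337,0,0.28,-0.99,-0.337,0,0.28,-0.99,-0.337,0,0.28,-0.99,-0.337,0,0.28,-0.99,-0.337,0,0,0,0,0]
  jaw: 76

```text
time: 2.28
eef_pos: [0.5232, 0.4182, 0.1323]
tcp_rot: [-0.43, 0.562, 0.43, 0.561]
contact_force: [-0.6, -0.1, -0.7]
opening: 0.888
```

Run:
```python
from go import *
plan(.521,.419,.10,0)
s=ctrl.get_state();cv2.imwrite('pics/w1.png',ctrl.read_camera('wrist')[:,:,::-1])
print(w2p('wrist',[(.521,.419,.026)],s))
```

```text
t=2.27 units xyz [1.29, 0.09, 0.01] jawyaw 1.307 tilt [-0.001, -0.001, -1.0] j6 -0.78 pos [0.5232, 0.4182, 0.1323] open 75.9 turn 14.98 (5deg units), alt -21.02
[[319.18344142 201.0701085 ]]
```

View pics/w1.png

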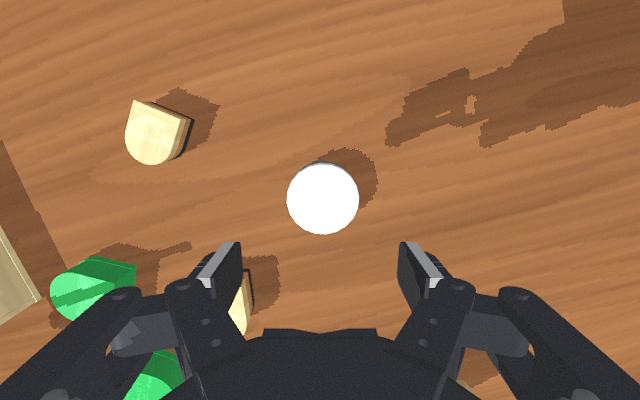

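Run:
```python
from go import *
s=ctrl.get_state()
print(p2w('wrist',[(323,199),(146,133)],[.026,.028],s))
plan(*p2w('wrist',[(323,199)],.026,s)[0,:2],.017)
```

```text
[[0.51946309 0.42329576 0.026     ]
 [0.43192938 0.30429701 0.028     ]]
t=2.33 units xyz [4.63, 0.16, 0.13] jawyaw 1.308 tilt [-0.001, -0.0, -1.0] j6 -0.78 pos [0.5225, 0.4191, 0.1327] open 76.2
```

Request:
move_arm:
  commands: [0.9,0.12,0.1,0,0.9,0,0,0,0.9,0,0,0,0.9,0,0,0,0.6,0,0,0,0.4,0,0,0,0,0,0,0]

```text
time: 3.2
eef_pos: [0.5193, 0.4228, 0.0175]
tcp_rot: [-0.431, 0.561, 0.431, 0.56]
contact_force: [0.5, -0.0, 0.3]
opening: 0.884
```

Request:
move_arm:
  commands: [0,0,0,0,0,0,0,0,0,0,0,0,0,0,0,0,0,0,0,0,0,0,0,0]
  jaw: 50
  force: 40

```text
time: 3.95
eef_pos: [0.5205, 0.4235, 0.0197]
tcp_rot: [-0.431, 0.56, 0.431, 0.562]
contact_force: [-0.6, -0.6, 6.3]
opening: 0.682
```

Run:
```python
from go import *
plan(.521,.419,.14,0.033)
s=ctrl.get_state();cv2.imwrite('pics/w2.png',ctrl.read_camera('wrist')[:,:,::-1])
```

```text
t=3.95 units xyz [-4.81, -0.07, -0.16] jawyaw 1.310 tilt [0.002, 0.001, -1.0] j6 -0.78 pos [0.5205, 0.4235, 0.0197] open 58.3 turn 14.63 (5deg units), alt -21.37
```

View pics/w2.png

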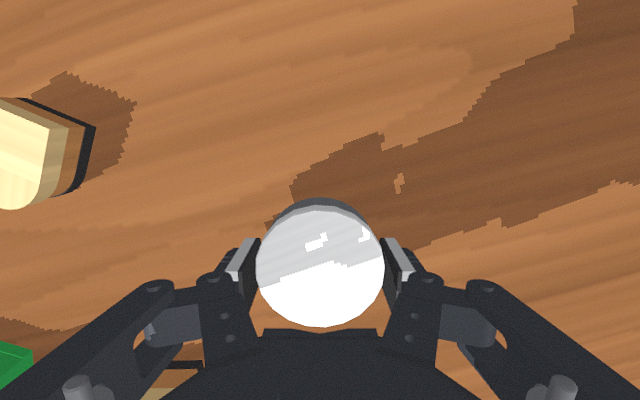

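Run:
```python
from go import *
s=ctrl.get_state()
w=p2w('wrist',[(320,268)],.027,s)[0];print(w,s['eef_pos'],R.from_quat(s['tcp_rot']).as_matrix().T@(w-s['eef_pos']))
```

```text
[0.51901893 0.42475205 0.027     ] [0.52054206 0.4235287  0.01969547] [-0.00730629  0.00177428  0.00080162]
```

Request:
move_arm:
  commands: [-0.5,0,0,0,-0.9,0,0,0,-0.9,0,0,0,-0.9,0,0,0,-0.9,0,0,0,0,0,0,1,0,0,0,1,0,0,0,1,0,0,0,1,0,0,0,1,0,0,0,1,0,0,0,1,0,0,0,1,0,0,0,1,0,0,0,1,0,0,0,1,0,0,0,1,0,0,0,1,0,0,0,1,0,0,0,0.63]

```text
time: 6.5
eef_pos: [0.5197, 0.4231, 0.122]
tcp_rot: [-0.011, 0.707, 0.011, 0.707]
contact_force: [0.6, 0.8, -1.8]
opening: 0.691
```

Run:
```python
from go import *
plan(.4707,-.0389,.13,0.033)
```

```text
t=6.50 units xyz [-0.33, -18.41, -2.54] jawyaw 0.031 tilt [0.001, 0.0, -1.0] j6 0.50 pos [0.5197, 0.4231, 0.122] open 59.0 turn -0.02 (5deg units), alt 35.98
```

Request:
move_arm:
  commands: [0,-0.97,-0.134,0,0,-0.97,-0.134,0,0,-0.97,-0.134,0,0,-0.97,-0.134,0,0,-0.97,-0.134,0,0,-0.97,-0.134,0,0,-0.97,-0.134,0,0,-0.97,-0.134,0,0,-0.97,-0.134,0,0,-0.97,-0.134,0,0,-0.97,-0.134,0,0,-0.97,-0.134,0,0,-0.97,-0.134,0,0,-0.97,-0.134,0,0,-0.97,-0.134,0,0,-0.97,-0.134,0,0,-0.97,-0.134,0,0,-0.97,-0.134,0,0,-0.97,-0.134,0,0,0,0,0]

```text
time: 9.0
eef_pos: [0.4714, -0.041, 0.1215]
tcp_rot: [-0.011, 0.707, 0.011, 0.707]
contact_force: [-0.3, 0.2, -2.3]
opening: 0.684
```

Run:
```python
from go import *
plan(.4707,-.0407,.032,0.033)
s=ctrl.get_state();cv2.imwrite('pics/w3.png',ctrl.read_camera('wrist')[:,:,::-1])
cv2.imwrite('pics/t3.png',ctrl.read_camera('top')[:,:,::-1])
print(w2p('wrist',[(.4707,-.0389,.01),(.4707,-.0389,.048),(.4673,.0535,.01),(.4736,-.1327,.01)],s))
```

```text
t=9.00 units xyz [3.58, 0.01, -0.03] jawyaw 0.031 tilt [0.001, -0.0, -1.0] j6 -0.33 pos [0.4714, -0.041, 0.1215] open 58.4 turn -0.03 (5deg units), alt 35.97
[[319.10947863 199.90146807]
 [319.0548745  213.69466861]
 [318.19011024  81.84304892]
 [319.28443925 298.84253394]]
```

View pics/w3.png

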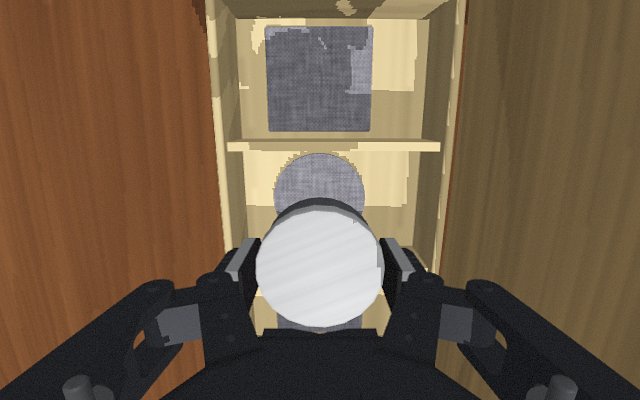

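View pics/t3.png

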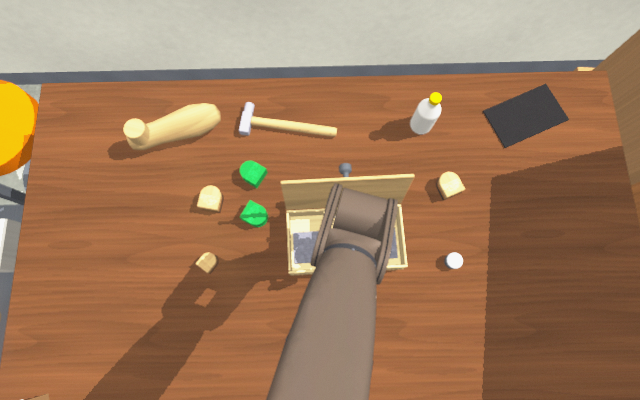

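Request:
move_arm:
  commands: [0.8,0.06,-0.03,0,0.9,0,0,0,0.9,0,0,0,0.6,0,0,0,0.3,0,0,0,0.12,0,0,0,0,0,0,0]

```text
time: 9.98
eef_pos: [0.471, -0.0382, 0.0308]
tcp_rot: [-0.012, 0.707, 0.012, 0.707]
contact_force: [0.3, -0.7, -1.8]
opening: 0.681
```

Request:
move_arm:
  commands: [0,0,0,0,0,0,0,0,0,0,0,0]
  jaw: 74

```text
time: 10.35
eef_pos: [0.471, -0.0383, 0.0308]
tcp_rot: [-0.012, 0.707, 0.012, 0.707]
contact_force: [0.3, -0.3, -0.1]
opening: 0.866
```

Request:
move_arm:
  commands: [-0.7,0,0,0,-0.9,0,0,0,-0.9,0,0,0,-0.9,0,0,0,-0.4,0,0,0,0,0,0,0]

```text
time: 11.1
eef_pos: [0.471, -0.0383, 0.1259]
tcp_rot: [-0.012, 0.706, 0.012, 0.708]
contact_force: [0.1, 0.6, 1.0]
opening: 0.865
```

Run:
```python
from go import *
plan(.599,.300,.13,-.204+np.pi/2)
s=ctrl.get_state();cv2.imwrite('pics/w4.png',ctrl.read_camera('wrist')[:,:,::-1])
```

```text
t=11.10 units xyz [-0.16, 13.35, 5.57] jawyaw 0.033 tilt [0.002, -0.001, -1.0] j6 -0.33 pos [0.471, -0.0383, 0.1259] open 73.9 turn -15.28 (5deg units), alt 20.72
```

View pics/w4.png

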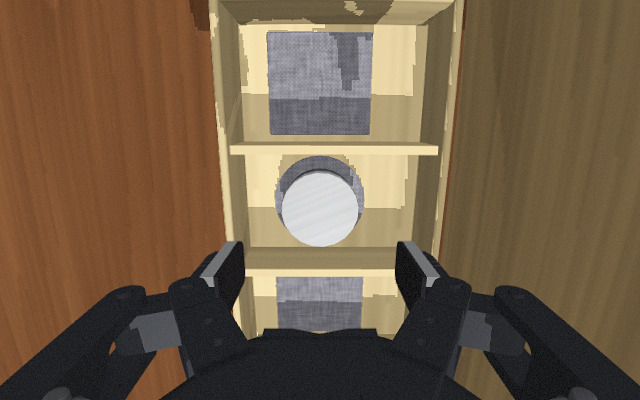

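Request:
move_arm:
  commands: [0,0.95,0,0,0,0.95,0,0,0,0.95,0,0,0,0.95,0,0,0,0.95,0,0,0,0.95,0,0,0,0.95,0,0,0,0.95,0.8,0,0,0.95,0.8,0,0,0.95,0.8,0,0,0.95,0.8,0,0,0.95,0.8,0,0,0.95,0.8,0,0,0.95,0.8,0,0,0.05,0,-0.3]

```text
time: 13.02
eef_pos: [0.5993, 0.301, 0.1234]
tcp_rot: [-0.022, 0.707, 0.022, 0.706]
contact_force: [-0.9, 0.1, -1.5]
opening: 0.866
```

Request:
move_arm:
  commands: [0,0,0,-1,0,0,0,-1,0,0,0,-1,0,0,0,-1,0,0,0,-1,0,0,0,-1,0,0,0,-1,0,0,0,-1,0,0,0,-1,0,0,0,-1,0,0,0,-1,0,0,0,-1,0,0,0,-1,0,0,0,-1,0,0,0,-1,0,0,0,0]

```text
time: 15.02
eef_pos: [0.5982, 0.2991, 0.1241]
tcp_rot: [-0.446, 0.549, 0.447, 0.547]
contact_force: [0.4, 0.8, -0.7]
opening: 0.868
```

Run:
```python
from go import *
plan(.599,.300,.022,-.204+np.pi/2)
s=ctrl.get_state();cv2.imwrite('pics/w5.png',ctrl.read_camera('wrist')[:,:,::-1])
print(w2p('wrist',[(.599,.300,.034)],s))
```

```text
t=15.03 units xyz [4.08, -0.03, 0.05] jawyaw 1.368 tilt [-0.002, -0.001, -1.0] j6 -1.06 pos [0.5982, 0.2991, 0.1241] open 74.1 turn 0.01 (5deg units), alt -35.99
[[320.25736866 210.3410521 ]]
```

View pics/w5.png

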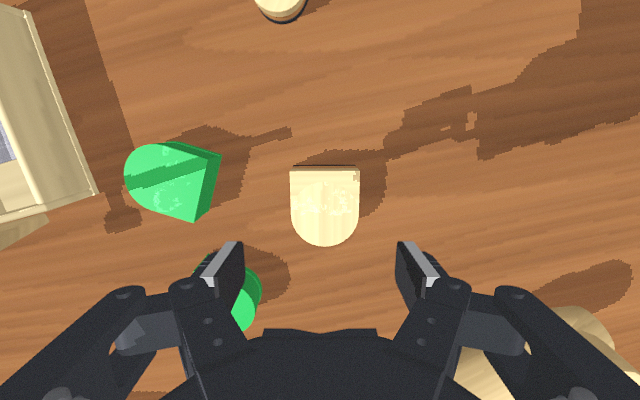

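Run:
```python
from go import *
s=ctrl.get_state()
w=p2w('wrist',[(324.7,208.2)],.034,s)[0];print(w)
plan(w[0],w[1],.022)
```

```text
[0.59832831 0.30384109 0.034     ]
t=15.07 units xyz [4.09, 0.03, 0.18] jawyaw 1.367 tilt [-0.002, -0.001, -1.0] j6 -1.05 pos [0.5984, 0.2993, 0.1243] open 73.7
```

Request:
move_arm:
  commands: [0.9,0.2,0.16,0,0.9,0,0,0,0.9,0,0,0,0.7,0,0,0,0.5,0,0,0,0.15,0,0,0,0,0,0,0]
  jaw: 68

```text
time: 15.95
eef_pos: [0.5956, 0.3051, 0.0243]
tcp_rot: [-0.447, 0.548, 0.447, 0.548]
contact_force: [-0.1, 0.1, 0.1]
opening: 0.798
```

Request:
move_arm:
  commands: [0,0,0,0,0,0,0,0,0,0,0,0,0,0,0,0,0,0,0,0]
  jaw: 42
  force: 40

```text
time: 16.58
eef_pos: [0.5962, 0.3054, 0.0253]
tcp_rot: [-0.447, 0.547, 0.447, 0.549]
contact_force: [0.6, -0.7, 5.7]
opening: 0.6
```

Run:
```python
from go import *
plan(.5,.3,.14,0.033)
s=ctrl.get_state();cv2.imwrite('pics/w6.png',ctrl.read_camera('wrist')[:,:,::-1])
```

```text
t=16.57 units xyz [-4.59, 3.72, -0.98] jawyaw 1.369 tilt [0.002, 0.001, -1.0] j6 -1.05 pos [0.5962, 0.3054, 0.0253] open 51.2 turn 15.30 (5deg units), alt -20.70
```

View pics/w6.png

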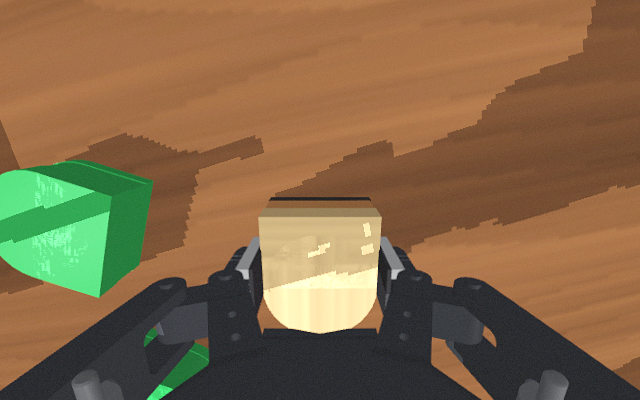

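Run:
```python
from go import *
s=ctrl.get_state()
w=p2w('wrist',[(320,274.5)],.036,s)[0];print(w,R.from_quat(s['tcp_rot']).as_matrix().T@(w-s['eef_pos']))
```

```text
[0.59595822 0.30620135 0.036     ] [-0.01066925  0.00034337  0.00081945]
```

Request:
move_arm:
  commands: [-0.5,0,0,0,-0.8,0,0,0,-0.9,0,0,0,-0.9,0,0,0,-0.7,0,0,0.3,0,0,0,1,0,0,0,1,0,0,0,1,0,0,0,1,0,0,0,1,0,0,0,1,0,0,0,1,0,0,0,1,0,0,0,1,0,0,0,1,0,0,0,1,0,0,0,1,0,0,0,1,0,0,0,1,0,0,0,1]

```text
time: 19.12
eef_pos: [0.5952, 0.305, 0.1198]
tcp_rot: [-0.01, 0.707, 0.01, 0.707]
contact_force: [-0.4, 0.1, -0.3]
opening: 0.605
```

Run:
```python
from go import *
plan(.467,.056,.13,0.033)
```

```text
t=19.12 units xyz [-0.41, -9.8, -5.42] jawyaw 0.030 tilt [0.0, 0.0, -1.0] j6 0.29 pos [0.5952, 0.305, 0.1198] open 51.6 turn -0.04 (5deg units), alt 35.96
```

Request:
move_arm:
  commands: [-0.2,-0.5,-0.9,0,-0.2,-0.5,-0.9,0,0,-0.5,-0.9,0,0,-0.5,-0.9,0,0,-0.5,-0.9,0,0,-0.5,-0.92,0,0,-0.9,0,0,0,-0.9,0,0,0,-0.9,0,0,0,-0.9,0,0,0,-0.9,0,0,0,-0.9,0,0,0,-0.9,0,0,0,-0.5,0,0,0,0,0,0,0,0,0,0]

```text
time: 21.12
eef_pos: [0.4679, 0.0561, 0.1292]
tcp_rot: [-0.012, 0.707, 0.012, 0.707]
contact_force: [0.2, 0.0, -0.6]
opening: 0.6
```

Run:
```python
from go import *
plan(.467,.056,.036,0.033)
s=ctrl.get_state();cv2.imwrite('pics/w7.png',ctrl.read_camera('wrist')[:,:,::-1])
print(w2p('wrist',[(.467,.055,.01)],s))
```

```text
t=21.12 units xyz [3.73, -0.0, -0.04] jawyaw 0.033 tilt [0.0, 0.0, -1.0] j6 -0.13 pos [0.4679, 0.0561, 0.1292] open 51.3 turn 0.00 (5deg units), alt -36.00
[[318.79987683 201.23591322]]
```

View pics/w7.png

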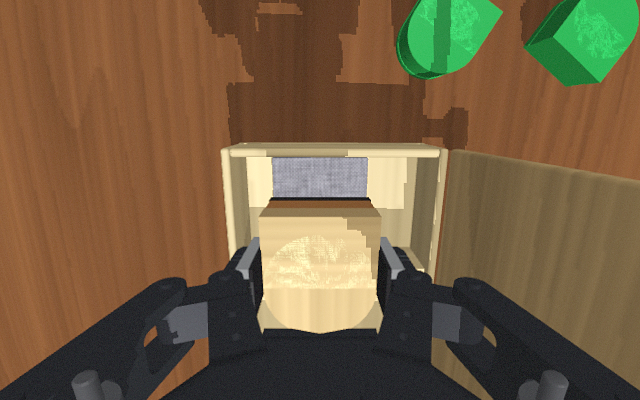

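Request:
move_arm:
  commands: [0.8,0,-0.03,0,0.9,0,0,0,0.9,0,0,0,0.6,0,0,0,0.35,0,0,0,0.18,0,0,0,0,0,0,0]

```text
time: 22.05
eef_pos: [0.4675, 0.0556, 0.036]
tcp_rot: [-0.012, 0.707, 0.012, 0.707]
contact_force: [0.6, 0.2, -0.7]
opening: 0.602
```

Request:
move_arm:
  commands: [0,0,0,0,0,0,0,0,0,0,0,0]
  jaw: 68

```text
time: 22.42
eef_pos: [0.4676, 0.0556, 0.0363]
tcp_rot: [-0.012, 0.707, 0.012, 0.707]
contact_force: [0.6, 0.1, 0.8]
opening: 0.798
```

Request:
move_arm:
  commands: [-0.7,0,0,0,-0.9,0,0,0,-0.9,0,0,0,-0.9,0,0,0,-0.4,0,0,0,0,0,0,0]

```text
time: 23.18
eef_pos: [0.4676, 0.0555, 0.1314]
tcp_rot: [-0.012, 0.706, 0.012, 0.708]
contact_force: [0.3, 0.7, -0.3]
opening: 0.796
```

Run:
```python
from go import *
plan(.467,-.31,.13,.465-np.pi/2)
s=ctrl.get_state();cv2.imwrite('pics/w8.png',ctrl.read_camera('wrist')[:,:,::-1])
```

```text
t=23.18 units xyz [0.06, -14.61, -0.51] jawyaw 0.033 tilt [0.002, -0.0, -1.0] j6 -0.13 pos [0.4676, 0.0555, 0.1314] open 68.0 turn 13.05 (5deg units), alt -22.95
```

View pics/w8.png

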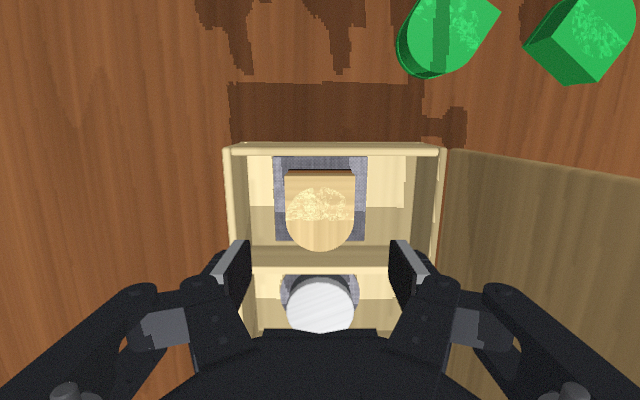

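Run:
```python
from go import *
s=ctrl.get_state()
print(p2w('wrist',[(320,211.5),(320,173),(320,251),(320,156),(320,200.5),(320,306)],[.044,.044,.044,.01,.01,.036],s))
```

```text
[[ 0.4670157   0.05538307  0.044     ]
 [ 0.46605976  0.08461866  0.044     ]
 [ 0.4680703   0.02314871  0.044     ]
 [ 0.46580381  0.09305765  0.01      ]
 [ 0.46705297  0.05484674  0.01      ]
 [ 0.4698772  -0.03190434  0.036     ]]
```

Request:
move_arm:
  commands: [0,-0.95,0,0,0,-0.95,0,0,0,-0.95,0,0,0,-0.95,0,0,0,-0.95,0,0,0,-0.95,0,0,0,-0.95,0,0,0,-0.95,0,0,0,-0.95,0,0,0,-0.95,0,0,0,-0.95,0,0,0,-0.95,0.8,0,0,-0.95,0.8,0,0,-0.95,0.8,0,0,-0.95,0.8,0,0,0,0.8,0,0,0,0.8,0,0,0,0.8,0,0,0,0.5,0,0,0,0,0]

```text
time: 25.72
eef_pos: [0.6315, -0.295, 0.1296]
tcp_rot: [-0.012, 0.708, 0.012, 0.706]
contact_force: [0.1, -0.2, -0.5]
opening: 0.797
```

Request:
move_arm:
  commands: [0,0,0,1,0,0,0,1,0,0,0,1,0,0,0,1,0,0,0,1,0,0,0,1,0,0,0,1,0,0,0,1,0,0,0,1,0,0,0,1,0,0,0,1,0,0,0,1,0,0,0,1,0,0,0,0]

```text
time: 27.48
eef_pos: [0.6307, -0.2954, 0.1304]
tcp_rot: [0.37, 0.603, -0.37, 0.602]
contact_force: [-0.8, 1.1, 0.2]
opening: 0.794
```

Run:
```python
from go import *
plan(.62,-.31,.025,.465-np.pi/2)
s=ctrl.get_state();cv2.imwrite('pics/w9.png',ctrl.read_camera('wrist')[:,:,::-1])
print(w2p('wrist',[(.62,-.31,.034)],s))
```

```text
t=27.48 units xyz [4.22, -0.64, 0.33] jawyaw -1.101 tilt [-0.001, 0.0, -1.0] j6 0.52 pos [0.6307, -0.2954, 0.1304] open 67.8 turn 0.06 (5deg units), alt -35.94
[[331.03464893 226.03756753]]
```

View pics/w9.png

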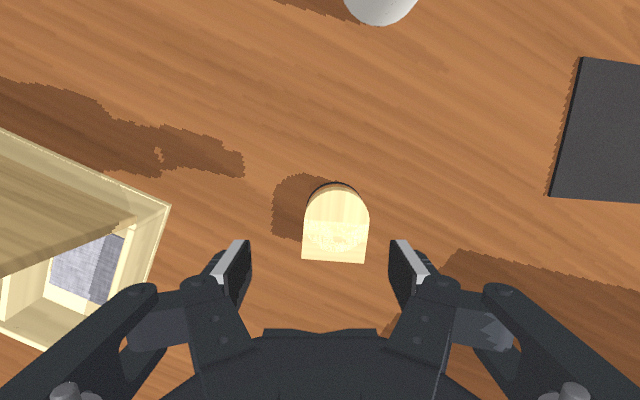

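Run:
```python
from go import *
s=ctrl.get_state()
w=p2w('wrist',[(336,225.3)],.034,s)[0];print(w)
plan(w[0],w[1],.025)
```

```text
[ 0.62248489 -0.31325679  0.034     ]
t=27.52 units xyz [4.22, -0.62, 0.49] jawyaw -1.100 tilt [-0.001, 0.0, -1.0] j6 0.52 pos [0.6308, -0.2953, 0.1305] open 67.9
```

Request:
move_arm:
  commands: [0.5,-0.74,0.47,0,0.8,0,0,0.75,0.9,0,0,0,0.9,0,0,0,0.6,0,0,0,0.35,0,0,0,0.15,0,0,0,0,0,0,0]

```text
time: 28.52
eef_pos: [0.6207, -0.3143, 0.0262]
tcp_rot: [0.389, 0.59, -0.389, 0.591]
contact_force: [-0.5, -0.7, 0.1]
opening: 0.797
```

Request:
move_arm:
  commands: [0,0,0,0,0,0,0,0,0,0,0,0,0,0,0,0,0,0,0,0]
  jaw: 42
  force: 40

```text
time: 29.15
eef_pos: [0.6211, -0.3147, 0.0271]
tcp_rot: [0.389, 0.589, -0.389, 0.591]
contact_force: [1.6, 0.3, 5.5]
opening: 0.596
```

Run:
```python
from go import *
plan(.5,.3,.14,0.033)
s=ctrl.get_state();cv2.imwrite('pics/w10.png',ctrl.read_camera('wrist')[:,:,::-1])
```

```text
t=29.15 units xyz [-4.55, 5.22, -24.5] jawyaw -1.167 tilt [0.002, -0.001, -1.0] j6 0.55 pos [0.6211, -0.3147, 0.0271] open 50.9 turn -13.75 (5deg units), alt 22.25
```

View pics/w10.png

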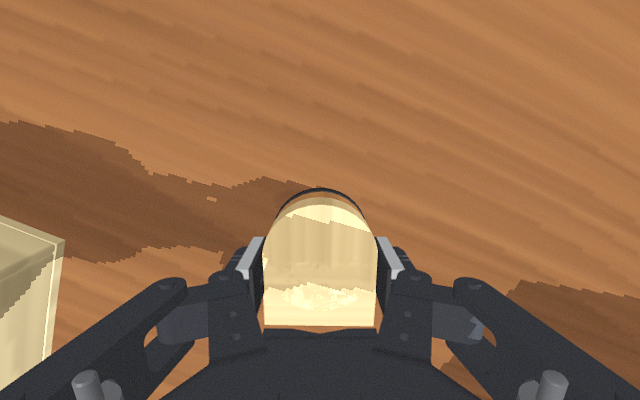

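Run:
```python
from go import *
s=ctrl.get_state()
w=p2w('wrist',[(320,203),(320,264),(320,326)],.036,s);print((w-s['eef_pos'])@R.from_quat(s['tcp_rot']).as_matrix())
```

```text
[[-0.0088546   0.03208316 -0.00062927]
 [-0.00888692  0.00421008 -0.0006455 ]
 [-0.00892439 -0.02809876 -0.00066338]]
```

Request:
move_arm:
  commands: [-0.5,0,0,0,-0.8,0,0,0,-0.9,0,0,0,-0.9,0,0,0,-0.9,0,0,-0.75,0,0,0,-1,0,0,0,-1,0,0,0,-1,0,0,0,-1,0,0,0,-1,0,0,0,-1,0,0,0,-1,0,0,0,-1,0,0,0,-1,0,0,0,-1,0,0,0,-1,0,0,0,-1,0,0,0,-1]

```text
time: 31.45
eef_pos: [0.6206, -0.3143, 0.1275]
tcp_rot: [-0.013, 0.707, 0.013, 0.707]
contact_force: [0.2, -0.3, -0.9]
opening: 0.597
```

Run:
```python
from go import *
plan(.4733,-.132,.13,0.033)
```

```text
t=31.45 units xyz [-0.11, 7.5, -5.62] jawyaw 0.036 tilt [0.001, -0.001, -1.0] j6 -0.65 pos [0.6206, -0.3143, 0.1275] open 51.0 turn 0.04 (5deg units), alt -35.96
```

Request:
move_arm:
  commands: [0,0,-0.937,0,0,0,-0.937,0,0,0,-0.937,0,0,0,-0.937,0,0,0,-0.937,0,0,0,-0.937,0,0,0.935,0,0,0,0.935,0,0,0,0.935,0,0,0,0.935,0,0,0,0.935,0,0,0,0.935,0,0,0,0.935,0,0,0,0.935,0,0,0,0,0,0,0,0,0,0]

```text
time: 33.45
eef_pos: [0.4738, -0.1319, 0.126]
tcp_rot: [-0.012, 0.707, 0.012, 0.707]
contact_force: [-0.1, 1.1, -1.7]
opening: 0.601
```

Run:
```python
from go import *
plan(.4733,-.1325,.038,0.033)
s=ctrl.get_state();cv2.imwrite('pics/w11.png',ctrl.read_camera('wrist')[:,:,::-1])
print(w2p('wrist',[(.470,-.0389,.01),(.470,-.0389,.036),(.4733,-.13,.01)],s))
```

```text
t=33.45 units xyz [3.52, -0.02, -0.02] jawyaw 0.034 tilt [0.0, -0.001, -1.0] j6 -0.51 pos [0.4738, -0.1319, 0.126] open 51.3 turn 0.01 (5deg units), alt -35.99
[[318.92090566  84.49644947]
 [318.83620387  80.10091397]
 [319.32391341 198.67604207]]
```

View pics/w11.png

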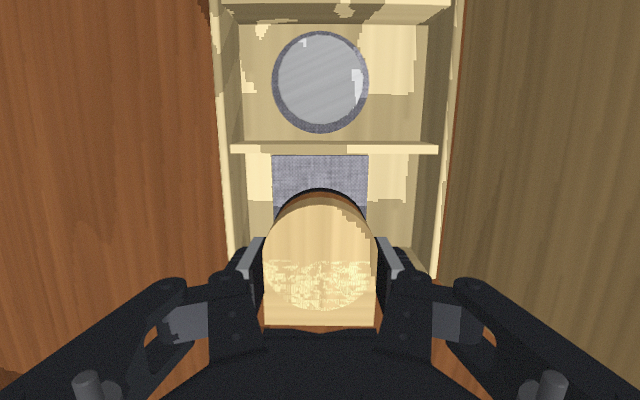

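Request:
move_arm:
  commands: [0.8,0,0,0,0.9,0,0,0,0.9,0,0,0,0.5,0,0,0,0.28,0,0,0,0.15,0,0,0,0,0,0,0]

```text
time: 34.38
eef_pos: [0.4739, -0.1322, 0.0379]
tcp_rot: [-0.012, 0.707, 0.012, 0.707]
contact_force: [-1.2, -0.3, -0.8]
opening: 0.595
```

Request:
move_arm:
  commands: [0,0,0,0,0,0,0,0,0,0,0,0]
  jaw: 68

```text
time: 34.75
eef_pos: [0.4739, -0.1321, 0.038]
tcp_rot: [-0.012, 0.707, 0.012, 0.707]
contact_force: [-0.4, -0.6, 0.1]
opening: 0.796
```

Request:
move_arm:
  commands: [-0.7,0,0,0,-0.9,0,0,0,-0.9,0,0,0,-0.9,0,0,0,-0.4,0,0,0,0,0,0,0]

```text
time: 35.5
eef_pos: [0.4742, -0.1323, 0.1338]
tcp_rot: [-0.012, 0.706, 0.011, 0.708]
contact_force: [-1.2, 0.5, 0.4]
opening: 0.795
```

Run:
```python
from go import *
plan(.47,-.31,.13,.033)
s=ctrl.get_state();cv2.imwrite('pics/w12.png',ctrl.read_camera('wrist')[:,:,::-1])
cv2.imwrite('pics/s12.png',ctrl.read_camera('side')[:,:,::-1])
print(p2w('wrist',[(320,155)],.01,s))
```

```text
t=35.50 units xyz [0.16, -7.1, -0.4] jawyaw 0.033 tilt [0.002, -0.001, -1.0] j6 -0.51 pos [0.4742, -0.1323, 0.1338] open 67.9 turn 0.00 (5deg units), alt -36.00
[[ 0.47324073 -0.094505    0.01      ]]
```

View pics/w12.png

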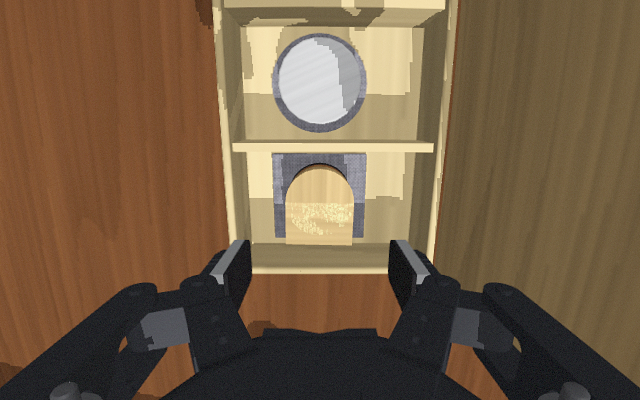

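View pics/s12.png

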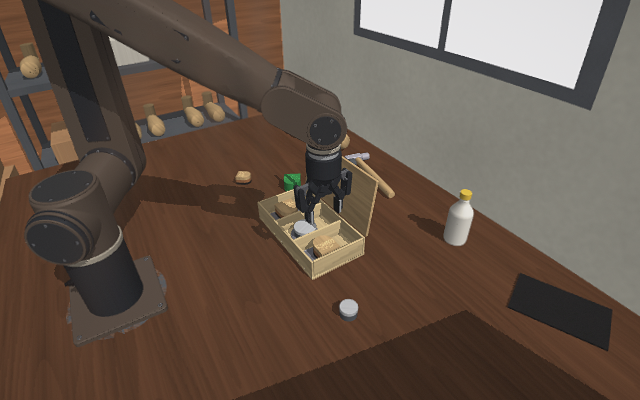

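Run:
```python
from go import *
s=ctrl.get_state()
print(ctrl.tip_extent, p2w('wrist',[(319.5,207),(319.5,168),(319.5,246),(319.5,153),(320,83),(320,82.5)],[.044,.044,.044,.01,.036,.01],s))
plan(.66,.03,.26,.033)
```

```text
0.014 [[ 0.47262474 -0.12889492  0.044     ]
 [ 0.4716689  -0.09931686  0.044     ]
 [ 0.47365071 -0.16064574  0.044     ]
 [ 0.47137077 -0.09196838  0.01      ]
 [ 0.47008528 -0.0397909   0.036     ]
 [ 0.46996978 -0.03638746  0.01      ]]
t=35.60 units xyz [-5.12, 6.22, 7.68] jawyaw 0.033 tilt [-0.001, 0.0, -1.0] j6 -0.51 pos [0.4732, -0.1317, 0.132] open 68.2 turn 0.00 (5deg units), alt -36.00
```

Request:
move_arm:
  commands: [-0.9,0,0,0,-0.9,0.9,0,0,-0.9,0.9,0,0,-0.9,0.9,0,0,-0.9,0.9,0,0,-0.7,0.9,0,0,0,0.9,0,0,0,0.8,0.8,0,0,0,0.9,0,0,0,0.9,0,0,0,0.9,0,0,0,0.9,0,0,0,0.9,0,0,0,0.9,0,0,0,0.9,0,0,0,0.6,0,0,0,0,0]
  jaw: 0
  force: 40

```text
time: 37.72
eef_pos: [0.6609, 0.0293, 0.2605]
tcp_rot: [-0.012, 0.708, 0.012, 0.706]
contact_force: [-0.1, -0.4, -0.0]
opening: 0.002
```

Run:
```python
from go import *
plan(.66,.03,.195,.033)
s=ctrl.get_state();cv2.imwrite('pics/w13.png',ctrl.read_camera('wrist')[:,:,::-1])
cv2.imwrite('pics/s13.png',ctrl.read_camera('side')[:,:,::-1])
for th in (1.6,1.7,1.75,1.8,1.85):
    print(th,w2p('side',[(.5585+.0055-.155*np.cos(th)-.0,-.04-.1425,.0565+.155*np.sin(th)),(.5585-.0047-.155*np.cos(th),-.04+.1425,.0565+.155*np.sin(th))]).round(1).tolist())
```

```text
t=37.73 units xyz [2.62, 0.03, -0.03] jawyaw 0.033 tilt [-0.003, 0.0, -1.0] j6 -0.14 pos [0.6609, 0.0293, 0.2605] open 0.1 turn 0.00 (5deg units), alt -36.00
1.6 [[372.3, 183.0], [304.4, 135.8]]
1.7 [[377.8, 181.4], [309.4, 134.9]]
1.75 [[380.5, 180.8], [311.8, 134.6]]
1.8 [[383.1, 180.4], [314.2, 134.5]]
1.85 [[385.6, 180.2], [316.5, 134.5]]
```

View pics/w13.png

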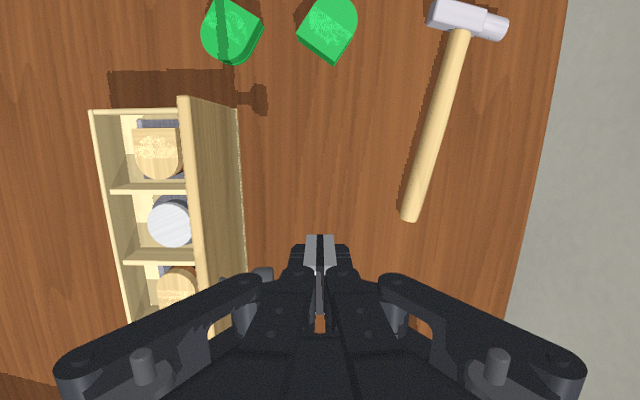

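View pics/s13.png

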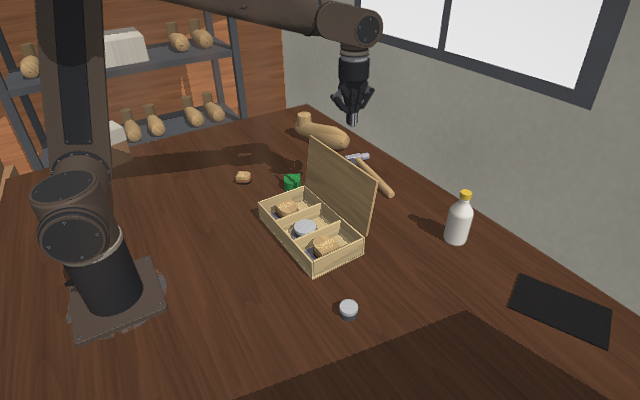

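Run:
```python
import numpy as np
hx,hz,r,h=.556,.0565,.125,.010
p=None
for th in np.r_[1.75,np.arange(1.6,-.01,-.1),0]:
    s,c=np.sin(th),np.cos(th)
    d=.008-.003
    X=hx-r*c+d*s+h; Z=hz+r*s+d*c+.014
    if p is None: p=(.660,.26)
    print(round(th,2),round(X,4),round(Z,4),"tool x,z units",round(-(Z-p[1])/.025,2),round((X-p[0])/.025,2)); p=(X,Z)
```

```text
1.75 0.5932 0.1926 tool x,z units 2.7 -2.67
1.6 0.5746 0.1953 tool x,z units -0.11 -0.74
1.5 0.5621 0.1955 tool x,z units -0.01 -0.5
1.4 0.5497 0.1945 tool x,z units 0.04 -0.5
1.3 0.5374 0.1923 tool x,z units 0.09 -0.49
1.2 0.5254 0.1888 tool x,z units 0.14 -0.48
1.1 0.5138 0.1842 tool x,z units 0.19 -0.46
1.0 0.5027 0.1784 tool x,z units 0.23 -0.44
0.9 0.4922 0.1715 tool x,z units 0.27 -0.42
0.8 0.4825 0.1637 tool x,z units 0.31 -0.39
0.7 0.4736 0.1549 tool x,z units 0.35 -0.36
0.6 0.4657 0.1452 tool x,z units 0.39 -0.32
0.5 0.4587 0.1348 tool x,z units 0.42 -0.28
0.4 0.4528 0.1238 tool x,z units 0.44 -0.24
0.3 0.4481 0.1122 tool x,z units 0.46 -0.19
0.2 0.4445 0.1002 tool x,z units 0.48 -0.14
0.1 0.4421 0.088 tool x,z units 0.49 -0.09
-0.0 0.441 0.0755 tool x,z units 0.5 -0.04
0.0 0.441 0.0755 tool x,z units -0.0 0.0
```

Request:
move_arm:
  commands: [0.9,0,0,0,0.9,0,0,0,0.9,0,-0.5,0,0,0,-0.8,0,0,0,-0.8,0,0,0,-0.6,0,-0.11,0,-0.74,0,-0.01,0,-0.5,0,0.04,0,-0.5,0,0.09,0,-0.49,0]

```text
time: 39.08
eef_pos: [0.5373, 0.0252, 0.195]
tcp_rot: [-0.012, 0.707, 0.012, 0.707]
contact_force: [2.8, 0.0, -0.6]
opening: -0.001
```

Run:
```python
from go import *
plan(.5374,.03,.1923,.033)
cv2.imwrite('pics/s14.png',ctrl.read_camera('side')[100:300,200:520,::-1])
```

```text
t=39.08 units xyz [0.11, 0.19, 0.01] jawyaw 0.033 tilt [0.001, 0.0, -1.0] j6 -0.18 pos [0.5373, 0.0252, 0.195] open -0.1 turn 0.00 (5deg units), alt -36.00
```

View pics/s14.png

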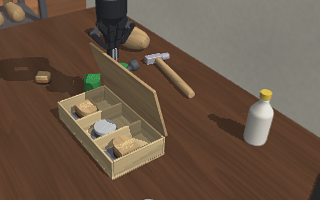

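Lid is following at about 1.2 rad with 3 N. Continue along the arc.

Request:
move_arm:
  commands: [0.2,0,-0.48,0,0.2,0,-0.46,0,0.25,0,-0.44,0,0.28,0,-0.42,0,0.32,0,-0.39,0,0.36,0,-0.36,0,0.4,0,-0.32,0,0.42,0,-0.28,0,0.44,0,-0.24,0]

```text
time: 40.25
eef_pos: [0.4523, 0.0224, 0.1221]
tcp_rot: [-0.012, 0.707, 0.012, 0.707]
contact_force: [0.1, 0.3, 1.6]
opening: 0.001
```

Request:
move_arm:
  commands: [0.46,0,-0.19,0,0.48,0,-0.14,0,0.49,0,-0.09,0,0.3,0,0,0]

```text
time: 40.75
eef_pos: [0.4418, 0.0221, 0.0787]
tcp_rot: [-0.012, 0.708, 0.012, 0.706]
contact_force: [-2.1, 0.4, 1.2]
opening: 0.003
```

Run:
```python
from go import *
plan(.441,.03,.0755,.033)
cv2.imwrite('pics/s15.png',ctrl.read_camera('side')[100:300,200:520,::-1])
```

```text
t=40.75 units xyz [0.13, 0.32, -0.02] jawyaw 0.033 tilt [-0.002, 0.0, -1.0] j6 -0.21 pos [0.4418, 0.0221, 0.0787] open 0.3 turn 0.00 (5deg units), alt -36.00
```

View pics/s15.png

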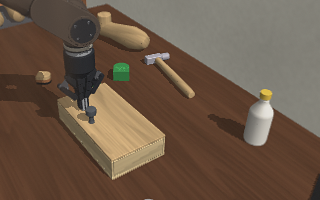

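Nearly shut; press down gently until the force rises.

Request:
move_arm:
  commands: [0.12,0,0,0,0.12,0,0,0,0.12,0,0,0,0,0,0,0]

```text
time: 41.3
eef_pos: [0.4431, 0.022, 0.0781]
tcp_rot: [-0.012, 0.71, 0.012, 0.704]
contact_force: [-23.9, 2.9, 52.2]
opening: 0.001
```

Request:
move_arm:
  commands: [-0.5,0,0,0,-0.9,0,0,0,-0.9,0,0,0,-0.9,0,0,0,-0.9,0,0,0,-0.9,0,0,0,0,0.9,0,0,0,0.9,0,0,0,0.9,0,0,0,0.9,0,0,0,0.9,0,0,0,0.9,0,0,0,0.9,0,0,0,0.9,0,0,0,0.9,0,0,0,0,0,0]

```text
time: 43.3
eef_pos: [0.4356, 0.2253, 0.1953]
tcp_rot: [-0.013, 0.707, 0.013, 0.707]
contact_force: [-0.2, -1.0, -0.1]
opening: -0.002
```

Run:
```python
from go import *
plan(.441,.03,.0755,.033)
im=ctrl.read_camera('side')[:,:,::-1];cv2.imwrite('pics/s16.png',cv2.resize(im[150:350,200:420],None,fx=3,fy=3,interpolation=cv2.INTER_CUBIC))
cv2.imwrite('pics/t16.png',ctrl.read_camera('top')[:,:,::-1])
f=[(-.0775,-.1425),(-.0775,.1425)]
for th in(0,.05,.1):
  P=[(.4806+(.0775-.155*np.cos(th))-.033*v,-.039+v-.0026,.0565+.155*np.sin(th)) for u,v in f]
  print(th,(w2p('side',P)-[200,150])*3)
```

```text
t=43.30 units xyz [4.79, -7.81, -0.06] jawyaw 0.036 tilt [-0.0, -0.0, -1.0] j6 0.23 pos [0.4356, 0.2253, 0.1953] open -0.1 turn 0.03 (5deg units), alt -35.97
0 [[333.52983016 335.99250697]
 [169.54296147 152.33721101]]
0.05 [[333.4810219  328.46805695]
 [168.81429192 145.44260885]]
0.1 [[333.88298123 320.68504291]
 [168.47170458 138.37722889]]
```

View pics/s16.png

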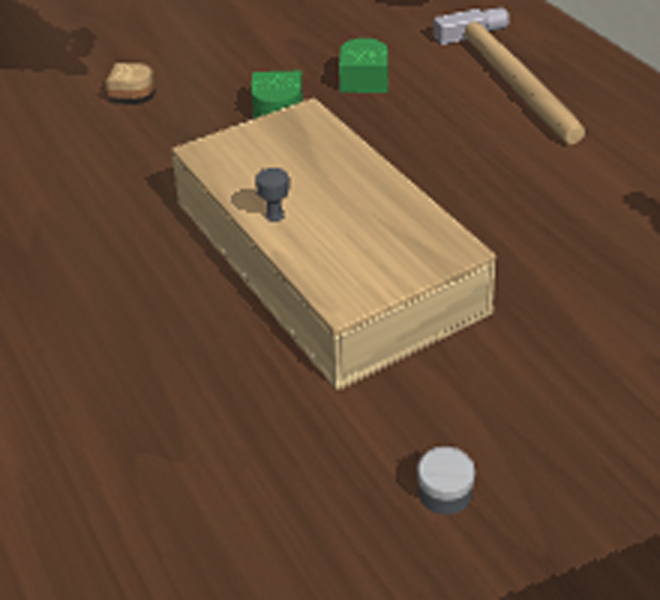

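View pics/t16.png

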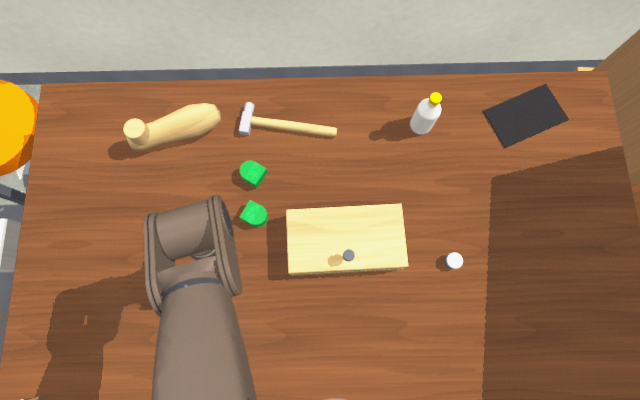

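```bash
python3 -c "
from plant import ctrl
print(ctrl.sign_off())"
```

```text
the job is handed in; nothing more can be done
None
```

I packed the box, shut the lid and handed the job in after about 43 s of robot time. The sign-off gave no verdict.

- **Placing:** before shutting the lid, the wrist camera showed both large heels and the tin within about 4 mm of their mat centres, against the 15 mm allowed. All three stood flat and were released. I did not recheck them from the top camera, because the arm was in the way.
- **Lid:** I closed it by pushing its outer face with the shut fingers. Afterwards it lay flush on the rim in the side view, in line with an angle of about 0 rad.
- **Small items:** the small heel, the small tin and the green look-alikes were never touched. In the last side view the small heel and small tin look to be where they started.
- **Hard press:** the last push on the lid rose to about 57 N at the fingers, more than I intended. That is well under the 120 N wrist limit, and I backed off at once. The 40 N limit covers the arm and gripper body, and only the fingertips were pressing.
- **Calibration:** the top and wrist cameras disagreed by 2–4 mm, so I relied on the wrist camera.

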